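Sort cut steel tubes by length into the stock trays

ROBOT

A 6-joint arm with a two-finger parallel gripper is mounted at the origin on the work surface. World frame = base frame: x ahead of the robot, y to its left, z up, the work surface at z = 0. Lengths are in m, angles in rad, forces in N, time in s.
With the tool pointing down it reaches from about 0.425 to 1.125 m from the base axis. Payload 14.9 kg.
Tool frame: the origin (TCP) lies midway between the tips of the shut fingers; the grasp point (between the pads) lies 19 mm behind it; y points along the fingers, z is the direction in which the jaws open and shut, and the axes are right-handed (so a half turn about y gives the same grasp; the last joint's range is limited). The gripper opens to 91 mm and grips with 3 to 60 N. Pads are 32 mm wide; open, the fingers measure 118 mm over their backs; the gripper's body (76 mm by 178 mm) begins 60 mm behind the grasp point.
Start: joints at [1.135, 0.379, 1.734, -0, 1.028, -0.033], TCP at [0.274, 0.644, 0.214] pointing down, gripper open.
Joint ranges: [-2.77, 2.77], [-0.74, 2.19], [0, 2.66], [-1.06, 4.2], [0.31, 2.87], [-3.08, 3.08]. Speed limits (rad/s): [1.89, 1.89, 2.39, 3.14, 3.14, 3.14].

INTERFACE

Orientations are given as a rotation vector (axis times angle).
In Python, from bench import robot gives the robot as it stands.
- The arm moves only by the tool servo_tool, never from a script. Its argument "targets" is a list of rows, each an object with "translation": the shift along the tool's x, y, z in mm, a list of three; "delta_rot": the turn, a rotation vector about the tool's x, y, z in units of 5 degrees (1.0 is 5 degrees), a list of three; "hand": the opening, from 0 (shut) to 1 (fully open). In form: [{"translation": [tx, ty, tz], "delta_rot": [ax, ay, az], "hand": hand}, ...]. A call has 1 to 12 rows; each row is the pose to reach, as a shift and turn from the pose measured when the call began, along the tool's axes at that moment; what a row does not reach only later rows make up. A row lasts 1/12 s, in which the tool goes at most 41.7 mm and 7.16 degrees, less where a joint would pass 70% of its speed; a pose out of reach is approached as far as the arm can. A call with a gripper value outside its range is refused whole. The fingers move at their own pace and stop on an object; "squeeze" is the grip in N (left out, the last holds). Time passes only in rows, so rows that repeat a pose let the fingers close. It gives the time, the measured TCP pose, the force and the opening at its end, in the units of the state.
- robot.get_state(): the state, without advancing time (a new reading comes with each control period).
- robot.get_image(name): name is "scene" or "top" or "wrist"; returns a dict with "pixels" (420x560x3 uint8, red, green, blue), "vfov" (degrees; the focal length in pixels is half the picture's height over the tangent of half this angle, whatever the lens; pixels are square), "cx", "cy" (the principal point, pixels), "R" (3x3) and "t" (3): a world point X has camera coordinates R X + t. Camera axes: x right, y down, z forward; pixel columns grow to the right and rows downward; lengths in m; the calibration is good to about 2 mm. A picture is of the moment at which its call begins. There is no depth.
- robot.close_job(): hands the job in, once; it reports no verdict.
Trained networks look in a picture, given as the dict that the camera call returned (one of the last four; its "shot" number tells which), for a name from the list of things; names that differ only in an ending like _2 or _b are one class to them, and where a whole thing is asked for, a point or a joint stands for the part that bears it (a point fixed in the world has none). Each returns a list of dicts, best first, with "conf" (0 to 1); they miss things now and then, are a little off and sometimes report something else, mostly with a low value. They report only what shows in the picture. A call takes as long as a camera call. They do not tell look-alikes from the thing itself.
- robot.search_frame(picture, name): "rect" ([left, top, width, height] in pixels, round what is visible of it).
The state is a dict: "t": time; "joints": joint angles; "qvel": joint speeds; "joint_torque": joint torques, N m; "ee_pos": TCP position; "tool_rot": TCP orientation; "force": force on the tool from outside, world axes, zero at the start; "torque": the same for the moment, N m; "gripper_width": opening from 0.0 (shut) to 1.0 (fully open).
Only numpy, scipy, OpenCV 4.12 (cv2) and the standard library are available. Lean on these libraries where they do the work, as an engineer would, in place of code of your own. Each camera call takes 0.05 s, during which the arm holds its last target.

TASK

Sort the three loose square steel tubes on the bench by length: lay each one in the blue tray that already holds a tube of its own length, flat on the tray floor beside that tube, about parallel with it and about level with its ends. Set them down rather than drop them, leave the tubes already in the trays where they are, and do not disturb the screwdriver, hammer and can.

Things in the scene. Friction and masses are not known exactly. Their poses are not given: they have to be found in the camera images.
- tube60_center (a point): centre (half-way along, half-way up) of the loose bright square steel tube 60 mm long, 20 x 20 mm in section, dark ends that look like open bores but are not (grip it across the outside), about 66 g; it starts flat on the bench in the robot's left half; x runs along its length, z up
- tray60: the fixed blue open tray in which the 60 mm tubes belong (known by the 60 mm tube already in it; the three trays look alike and stand in any order in the robot's right half). Inside 150 mm long (its x) by 112 mm wide (its y), walls 3 mm thick, rim 12 mm above the bench, floor 3 mm thick. Origin at the centre of its underside, on the bench; z up. The free room for a second tube is centred about 18 mm from the origin on its -y side
- sample60_center (a point): centre of the 60 mm tube that already lies in tray60, along the tray's x, about 38 mm from the tray's origin on its +y side; loose, same kind as tube60; x along its length
- tube90_center (a point): centre (half-way along, half-way up) of the loose bright square steel tube 90 mm long, 20 x 20 mm in section, dark ends that look like open bores but are not (grip it across the outside), about 99 g; it starts flat on the bench in the robot's left half; x runs along its length, z up
- tray90: the fixed blue open tray in which the 90 mm tubes belong (known by the 90 mm tube already in it; the three trays look alike and stand in any order in the robot's right half). Inside 150 mm long (its x) by 112 mm wide (its y), walls 3 mm thick, rim 12 mm above the bench, floor 3 mm thick. Origin at the centre of its underside, on the bench; z up. The free room for a second tube is centred about 18 mm from the origin on its -y side
- sample90_center (a point): centre of the 90 mm tube that already lies in tray90, along the tray's x, about 38 mm from the tray's origin on its +y side; loose, same kind as tube90; x along its length
- tube120_center (a point): centre (half-way along, half-way up) of the loose bright square steel tube 120 mm long, 20 x 20 mm in section, dark ends that look like open bores but are not (grip it across the outside), about 132 g; it starts flat on the bench in the robot's left half; x runs along its length, z up
- tray120: the fixed blue open tray in which the 120 mm tubes belong (known by the 120 mm tube already in it; the three trays look alike and stand in any order in the robot's right half). Inside 150 mm long (its x) by 112 mm wide (its y), walls 3 mm thick, rim 12 mm above the bench, floor 3 mm thick. Origin at the centre of its underside, on the bench; z up. The free room for a second tube is centred about 18 mm from the origin on its -y side
- sample120_center (a point): centre of the 120 mm tube that already lies in tray120, along the tray's x, about 38 mm from the tray's origin on its +y side; loose, same kind as tube120; x along its length
- screwdriver: bystander: loose screwdriver with red handle lying beyond the work, about 200 mm; origin near its middle, on the bench
- hammer: bystander: loose wooden-handled hammer lying beyond the work, about 260 mm, head towards the robot's left; origin near its middle, on the bench
- can: bystander: loose closed orange can, 74 mm across and 80 mm tall, beyond the work; origin at the centre of its underside
Mind the look-alikes: they are no part of the job. Leave any orange or pink look-alike of the part that bears tube60_center alone. Leave any green look-alike of the part that bears tube120_center alone.

How it is judged:
By the outcome, as a careful person would: the job done as asked, in the order asked, and still so for the second after the job is handed in, with the robot touching nothing.
It also fails if it takes over 72 s, if anything falls off the work surface, if the arm or the gripper's body presses on something with over 40 N, if the wrist force passes 120 N, or if a joint passes its speed limit or range.

## Working session

There is one attempt and no reset: what is moved stays moved. The work goes in short steps, Python scripts to look and compute and a tool call to move; the robot and the scene stay as the last step left them, time stands still between calls to the robot, and variables do not carry over. Pictures are saved under pics/ and viewed, and the job is handed in when it is done.

Besides the shell and the picture viewer there is one more tool, called after ">>>" by a JSON object that holds its "api" and its "payload", one argument or row to a line. servo_tool: Moves the arm, as the interface text tells. Its arguments: {"type":"object","properties":{"targets":{"type":"array"},"squeeze":{"type":"number"}},"required":["targets"]}

```bash
ls; mkdir -p pics; python3 - <<'E'
from bench import robot
import cv2,json
print(robot.get_state())
for n in ("scene","top","wrist"):
    p=robot.get_image(n)
    cv2.imwrite(f"pics/{n}0.png",p["pixels"][:,:,::-1])
    print(n,p["vfov"],p["cx"],p["cy"],p["R"],p["t"],p["shot"])
    for o in ("tube60_center","tube90_center","tube120_center","tray60"):
        print(o,robot.search_frame(p,o))
E
```

```text
pics
{'t': 0.0, 'joints': array([ 1.13468883e+00,  3.79439678e-01,  1.73476578e+00, -2.72802958e-05,
        1.02846565e+00, -3.33033368e-02]), 'qvel': array([-1.55819148e-03, -5.22912231e-04,  2.97087995e-06, -9.16691781e-05,
        9.89291983e-04,  6.65324158e-04]), 'joint_torque': array([ 3.81490645e-04, -7.63711095e+01, -4.34377420e+01,  6.50151819e-02,
        4.22760216e-02, -7.05276443e-05]), 'ee_pos': array([0.27425102, 0.64362282, 0.21327392]), 'tool_rot': array([-1.54866209,  0.31618933, -0.31582901]), 'force': array([-0.27478361,  0.65411409, -1.28003102]), 'torque': array([-0.02421335, -0.01021396,  0.01439751]), 'gripper_width': 1.0018667134311696}
scene 57.876158283946666 280.6765786257621 208.9700470362856 [[ 0.4910272   0.87098856  0.01646854]
 [ 0.62771565 -0.34064541 -0.69995269]
 [-0.60404085  0.35403337 -0.71399932]] [-0.2597186  -0.32879515  1.43772559] 1
tube60_center [{'rect': [308.6, 147.7, 15.6, 18.6], 'conf': 0.64}, {'rect': [339.4, 188.9, 16.7, 6.9], 'conf': 0.59}, {'rect': [332.5, 160.9, 6.5, 18.0], 'conf': 0.53}]
tube90_center [{'rect': [372.0, 158.6, 15
[... 784 characters left out ...]
, 'conf': 0.55}]
tube90_center [{'rect': [102.1, 209.9, 24.6, 40.8], 'conf': 0.68}]
tube120_center [{'rect': [209.6, 162.1, 26.9, 42.7], 'conf': 0.85}, {'rect': [227.6, 220.7, 18.1, 48.2], 'conf': 0.77}, {'rect': [221.6, 287.4, 45.2, 45.1], 'conf': 0.61}]
tray60 [{'rect': [283.5, 191.7, 50.2, 67.9], 'conf': 0.98}, {'rect': [406.2, 209.2, 51.4, 71.6], 'conf': 0.96}, {'rect': [348.8, 209.5, 50.4, 66.6], 'conf': 0.81}]
wrist 71.42694820295473 284.09732114677644 212.9987143826634 [[ 0.39271809  0.91965831 -0.00104703]
 [ 0.89031844 -0.37990343  0.2510109 ]
 [ 0.23044649 -0.09950871 -0.96798369]] [-0.70095192 -0.0278098   0.39063526] 3
tube60_center []
tube90_center []
tube120_center []
tray60 []
```

View pics/top0.png

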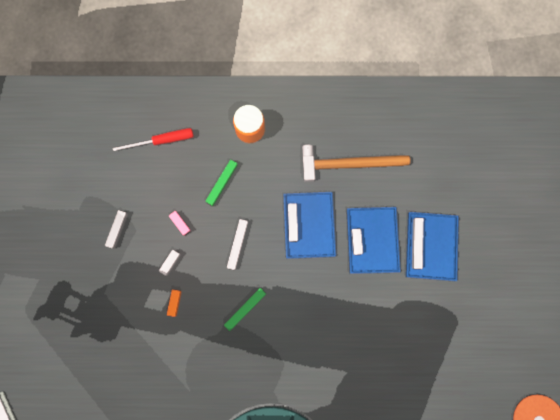

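View pics/scene0.png

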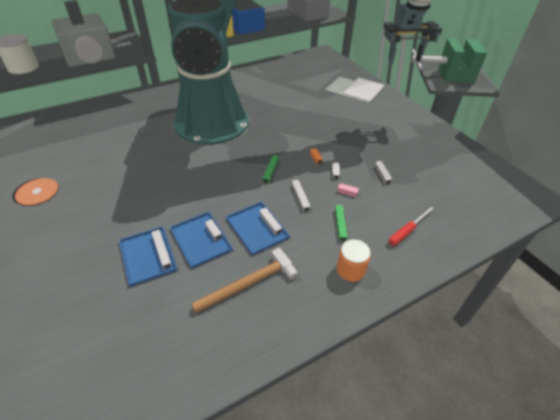

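View pics/wrist0.png

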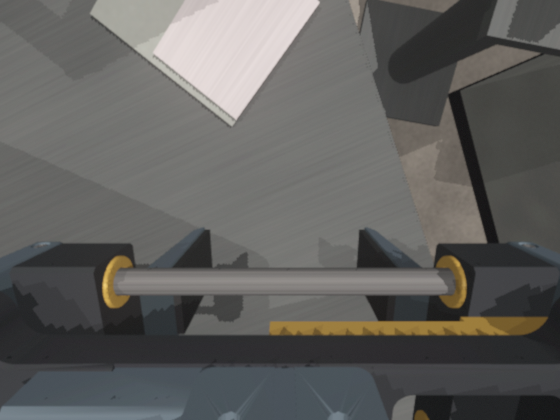

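```bash
python3 - <<'E'
import cv2
p=cv2.imread("pics/top0.png")
a=p[150:350,80:280]; b=p[170:300,270:470]
cv2.imwrite("pics/cropL.png",cv2.resize(a,None,fx=3,fy=3,interpolation=cv2.INTER_CUBIC))
cv2.imwrite("pics/cropR.png",cv2.resize(b,None,fx=4,fy=4,interpolation=cv2.INTER_CUBIC))
E
```

```text
(no output)
```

View pics/cropL.png

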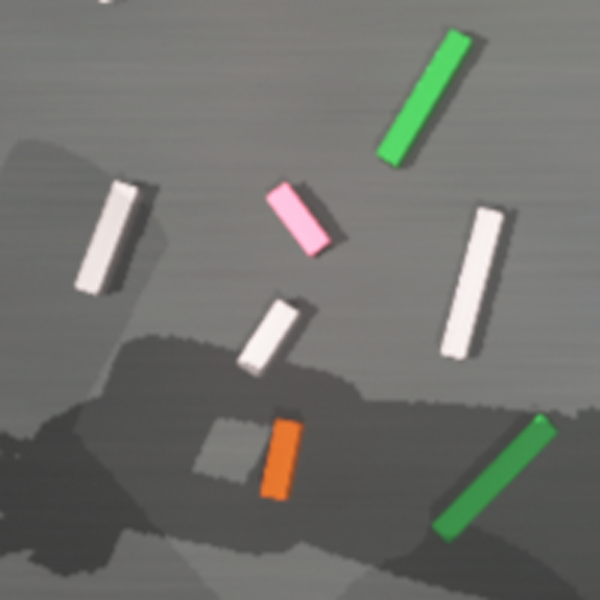

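View pics/cropR.png

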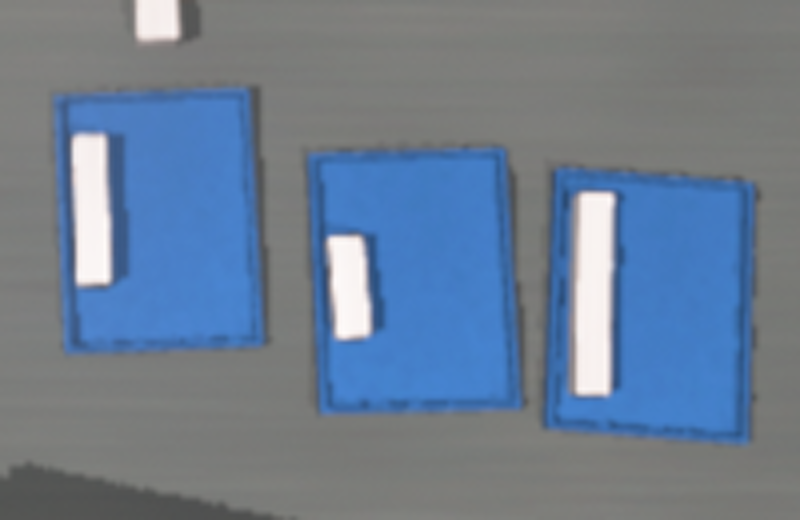

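```bash
cat > h.py <<'E'
import numpy as np,cv2
from scipy.spatial.transform import Rotation as Ro
def cam(p):
    f=p["pixels"].shape[0]/2/np.tan(np.radians(p["vfov"]/2))
    return f,np.array(p["R"]),np.array(p["t"])
def back(p,uv,z):
    f,R,t=cam(p); uv=np.asarray(uv,float).reshape(-1,2)
    d=np.c_[(uv[:,0]-p["cx"])/f,(uv[:,1]-p["cy"])/f,np.ones(len(uv))]@R
    C=-R.T@t
    return C+d*((z-C[2])/d[:,2])[:,None]
def proj(p,X):
    f,R,t=cam(p); c=np.atleast_2d(X)@R.T+t
    return np.c_[f*c[:,0]/c[:,2]+p["cx"],f*c[:,1]/c[:,2]+p["cy"]]
def rects(p,mask,z,amin,roi=None,S=4):
    # S-times upsampled float mask in [0,1]; threshold .5 ; minAreaRect on plane z
    out=[]
    cs,_=cv2.findContours((mask>0.5).astype(np.uint8),cv2.RETR_EXTERNAL,cv2.CHAIN_APPROX_NONE)
    for c in cs:
        if cv2.contourArea(c)<amin*S*S: continue
        uv=(c.reshape(-1,2)+.5)/S-.5
        X=back(p,uv,z)[:,:2]
        (cx,cy),(w,h),a=cv2.minAreaRect((X*1000).astype(np.float32))
        if w<h: w,h=h,w; a+=90
        a=(a+90)%180-90
        out.append((uv.mean(0).round(1),np.round([cx,cy,w,h,a],1)))
    return out
def white(p,S=4,lo=110,hi=160):
    im=cv2.resize(p["pixels"],None,fx=S,fy=S,interpolation=cv2.INTER_CUBIC).astype(float)
    mn=im.min(2);sat=im.max(2)-mn
    return ((mn>hi-10)&(sat<50)).astype(float)
def blue(p,S=4):
    im=cv2.resize(p["pixels"],None,fx=S,fy=S,interpolation=cv2.INTER_CUBIC).astype(float)
    return ((im[:,:,2]-im[:,:,0])>45).astype(float)
E
python3 - <<'E'
from bench import robot
from h import *
p=robot.get_image("top"); 
f,R,t=cam(p); print(f,-R.T@t)
print("white")
for r in rects(p,white(p),0.02,150): print(*r)
print("blue")
for r in rects(p,blue(p),0.012,1500): print(*r)
print(robot.get_state()["t"],Ro.from_rotvec(robot.get_state()["tool_rot"]).as_matrix().round(3))
q=robot.get_image("scene")
for r in rects(q,white(q),0.02,60): print(*r)
E
```

```text
506.62309146786174 [ 0.39571926 -0.0177006   1.21929418]
white
[168.8 261.6] [468.2 242.2  59.1  22.  -31.3]
[356.8 241.3] [ 517.4 -202.9   62.3   23.     3.6]
[236.7 244.1] [510.4  82.5 121.9  22.2 -14.2]
[417.9 242.9] [ 513.9 -347.3  122.    23.3   -3.5]
[114.8 228.6] [546.3 373.8  91.6  21.5 -18.1]
[292.4 222. ] [563.9 -50.   91.8  22.1   1.7]
[307.9 162.5] [711.  -88.3  90.4  27.2   2.9]
[247.9 117.9] [822.9  59.1  71.6  70.8  19.2]
[398.5  37.2] [1038.1 -317.7  840.4  205.9  -90. ]
[125.4   2.9] [1138.8  373.4  256.3   39.8  -81.2]
blue
[432.2 246.1] [ 508.  -383.3  158.1  121.5   -4.4]
[373. 240.] [ 522.5 -242.5  158.   120.9    1.5]
[309.  224.9] [558.4 -90.  157.8 119.9   2.4]
0.8 [[ 0.92  -0.     0.392]
 [-0.392 -0.     0.92 ]
 [-0.    -1.    -0.   ]]
[284.4 261. ] [706.4 -89.6  91.8  28.    3. ]
[355.5 250.3] [766.   90.2  78.2  74.6 -71.1]
[160.5 247.2] [ 511.3 -350.8  122.2   21.8   -3.4]
[212.7 227.6] [ 514.1 -206.3   63.1   22.7    3.5]
[270.1 218.8] [559.9 -52.7  93.3  24.1   1.3]
[300.7 193.1] [509.2  78.9 124.1  23.9 -14.1]
[335.8 168.7] [466.8 238.3  60.3  23.1 -33.2]
[383.4 170.1] [544.7 370.3  94.1  22.4 -18.2]
[355.7  87.9] [ 61.7 627.7 194.4 177.5  29.2]
[432.2  57.2] [  -1.3 1134.7   95.4   42.5   57.8]
```

```bash
cat >> h.py <<'E'
def go(robot,x,y,z,psi):
    s=robot.get_state(); M=Ro.from_rotvec(s["tool_rot"]).as_matrix()
    d=M.T@(np.array([x,y,z])-s["ee_pos"]*1000)
    c,q=np.cos(np.radians(psi)),np.sin(np.radians(psi))
    T=np.array([[c,0,-q],[q,0,c],[0,-1,0]],float)
    r=np.degrees(Ro.from_matrix(M.T@T).as_rotvec())/5
    print("t",round(s["t"],2),"at",(s["ee_pos"]*1000).round(1),"psi",np.degrees(np.arctan2(M[1,0],M[0,0])).round(1),"w",round(s["gripper_width"],3),"F",s["force"].round(1),"\n-> tr",d.round(1),"rot",r.round(2),"n",np.linalg.norm(d)/41.7)
E
python3 - <<'E'
from bench import robot
from h import *
go(robot,545.5,372,110,-18.1)
E
```

```text
t 0.85 at [274.4 644.  214. ] psi -23.1 w 1.0 F [-0.1  1.3  0.6] 
-> tr [ 356.   103.9 -144. ] rot [-0. -1. -0.] n 9.5405938739933
```

Candidates for the tubes are the white ones at (169,262) = 60 (59 mm), (115,229) = 90 (92 mm) and (237,244) = 120 (122 mm). I reject pink (180,222), orange (173,303) and green (221,182), (245,309), which the crop shows are coloured look-alikes. The trays left to right are 90, 60 and 120.

>>> {"api": "servo_tool", "payload": {
  "targets": [
    {"translation": [30, 9, -12], "delta_rot": [0, -0.1, 0], "hand": 0.6},
    {"translation": [356, 104, -144], "delta_rot": [0, -1, 0], "hand": 0.6},
    {"translation": [356, 104, -144], "delta_rot": [0, -1, 0], "hand": 0.6},
    {"translation": [356, 104, -144], "delta_rot": [0, -1, 0], "hand": 0.6},
    {"translation": [356, 104, -144], "delta_rot": [0, -1, 0], "hand": 0.6},
    {"translation": [356, 104, -144], "delta_rot": [0, -1, 0], "hand": 0.6},
    {"translation": [356, 104, -144], "delta_rot": [0, -1, 0], "hand": 0.6},
    {"translation": [356, 104, -144], "delta_rot": [0, -1, 0], "hand": 0.6},
    {"translation": [356, 104, -144], "delta_rot": [0, -1, 0], "hand": 0.6},
    {"translation": [356, 104, -144], "delta_rot": [0, -1, 0], "hand": 0.6},
    {"translation": [356, 104, -144], "delta_rot": [0, -1, 0], "hand": 0.6},
    {"translation": [356, 104, -144], "delta_rot": [0, -1, 0], "hand": 0.6}
  ]
}}

```text
t: 1.85
ee_pos: [0.5462, 0.3707, 0.1094]
tool_rot: [-1.557, 0.25, -0.249]
force: [-1.0, 0.3, -0.1]
gripper_width: 0.603
```

```bash
python3 - <<'E'
from bench import robot
from h import *
go(robot,545.5,372,110,-18.1)
p=robot.get_image("wrist")
cv2.imwrite("pics/w1.png",p["pixels"][:,:,::-1])
for r in rects(p,white(p),0.02,1000): print(*r)
print(proj(p,[[.5455,.372,.02]]))
E
```

```text
t 1.85 at [546.2 370.7 109.4] psi -18.2 w 0.603 F [-1.   0.3 -0.1] 
-> tr [-1.1 -0.6  1. ] rot [ 0.01 -0.02 -0.01] n 0.03757809790792013
[280.  282.5] [609.2 347.5 200.1  14.   71.8]
[517.1 216.2] [613.7 565.2  97.5  90.7  85.9]
[527.9 111. ] [523.  578.8  91.2  91.   89.1]
[487.9  26.6] [452.2 549.9 142.   56.1  71.7]
[118.7 148.8] [449.1 278.  283.6 222.1  73.2]
[[284.03617165 215.1862917 ]]
```

View pics/w1.png

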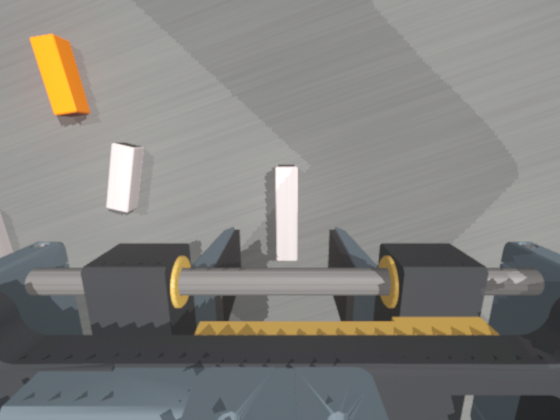

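The wrist view shows the 90 tube centred at (287,213), where it was predicted at (284,215), and parallel to the fingers. I'll descend and grip.

>>> {"api": "servo_tool", "payload": {
  "targets": [
    {"translation": [-1, 30, 2], "delta_rot": [0, 0, 0], "hand": 0.6},
    {"translation": [-1, 60, 2], "delta_rot": [0, 0, 0], "hand": 0.55},
    {"translation": [-1, 85, 2], "delta_rot": [0, 0, 0], "hand": 0.5},
    {"translation": [-1, 98, 2], "delta_rot": [0, 0, 0], "hand": 0.45},
    {"translation": [-1, 105, 2], "delta_rot": [0, 0, 0], "hand": 0.4},
    {"translation": [-1, 105, 2], "delta_rot": [0, 0, 0], "hand": 0.35},
    {"translation": [-1, 105, 2], "delta_rot": [0, 0, 0], "hand": 0.3},
    {"translation": [-1, 105, 2], "delta_rot": [0, 0, 0], "hand": 0.1},
    {"translation": [-1, 105, 2], "delta_rot": [0, 0, 0], "hand": 0.1},
    {"translation": [-1, 105, 2], "delta_rot": [0, 0, 0], "hand": 0.1},
    {"translation": [-1, 105, 2], "delta_rot": [0, 0, 0], "hand": 0.1}
  ],
  "squeeze": 25
}}

```text
t: 2.82
ee_pos: [0.546, 0.3746, 0.0064]
tool_rot: [-1.555, 0.248, -0.249]
force: [-2.2, 0.8, 7.7]
gripper_width: 0.215
```

```bash
python3 - <<'E'
from bench import robot
from h import *
go(robot,564.9,-107,60,1.9)
E
```

```text
t 2.82 at [546.  374.6   6.4] psi -18.2 w 0.215 F [-2.2  0.8  7.7] 
-> tr [ 168.1  -54.2 -451.7] rot [-0.02 -4.01  0.01] n 11.62948253880859
```

>>> {"api": "servo_tool", "payload": {
  "targets": [
    {"translation": [0, -15, 0], "delta_rot": [0, 0, 0], "hand": 0.1},
    {"translation": [0, -40, -10], "delta_rot": [0, 0, 0], "hand": 0.1},
    {"translation": [20, -54, -45], "delta_rot": [0, -0.5, 0], "hand": 0.1},
    {"translation": [168, -54, -452], "delta_rot": [0, -4, 0], "hand": 0.1},
    {"translation": [168, -54, -452], "delta_rot": [0, -4, 0], "hand": 0.1},
    {"translation": [168, -54, -452], "delta_rot": [0, -4, 0], "hand": 0.1},
    {"translation": [168, -54, -452], "delta_rot": [0, -4, 0], "hand": 0.1},
    {"translation": [168, -54, -452], "delta_rot": [0, -4, 0], "hand": 0.1},
    {"translation": [168, -54, -452], "delta_rot": [0, -4, 0], "hand": 0.1},
    {"translation": [168, -54, -452], "delta_rot": [0, -4, 0], "hand": 0.1},
    {"translation": [168, -54, -452], "delta_rot": [0, -4, 0], "hand": 0.1},
    {"translation": [168, -54, -452], "delta_rot": [0, -4, 0], "hand": 0.1}
  ]
}}

```text
t: 3.82
ee_pos: [0.5628, -0.0489, 0.0607]
tool_rot: [-1.57, -0.027, 0.023]
force: [0.6, -0.7, -1.7]
gripper_width: 0.219
```

>>> {"api": "servo_tool", "payload": {
  "targets": [
    {"translation": [0, 0, 0], "delta_rot": [0, 0, 0], "hand": 0.1}
  ]
}}

```text
t: 3.9
ee_pos: [0.5634, -0.0543, 0.0615]
tool_rot: [-1.57, -0.026, 0.019]
force: [0.5, 1.3, -0.8]
gripper_width: 0.22
```

```bash
python3 - <<'E'
from bench import robot
from h import *
go(robot,564.9,-107,10,1.9)
p=robot.get_image("top"); w=robot.get_image("wrist")
cv2.imwrite("pics/t2.png",p["pixels"][:,:,::-1]);cv2.imwrite("pics/w2.png",w["pixels"][:,:,::-1])
go(robot,564.9,-107,10,1.9)
E
```

```text
t 3.9 at [563.4 -54.3  61.5] psi 1.6 w 0.22 F [ 0.5  1.3 -0.8] 
-> tr [ -0.2  51.5 -52.7] rot [-0.   -0.05  0.05] n 1.7676015732363124
t 4.0 at [563.1 -50.4  61.4] psi 1.7 w 0.217 F [-0.1  0.8 -0.8] 
-> tr [ -0.1  51.3 -56.6] rot [-0.01 -0.05  0.04] n 1.8326878765021883
```

View pics/w2.png

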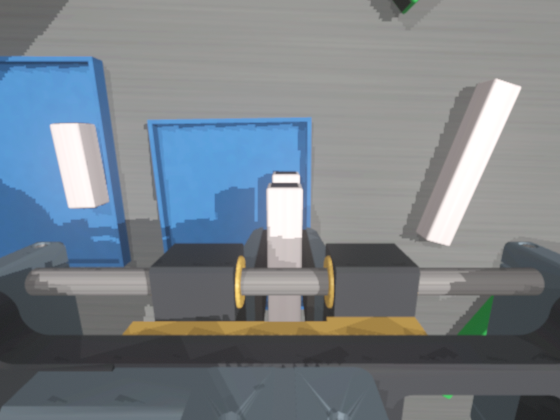

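View pics/t2.png

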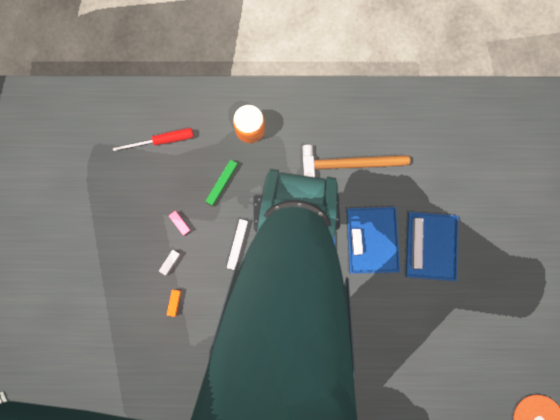

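```bash
python3 - <<'E'
from bench import robot
from h import *
go(robot,564.9,-107,10,1.9)
p=robot.get_image("wrist")
go(robot,564.9,-107,10,1.9)
a=p["pixels"]; print(a[165:196,285].tolist())
for uv,z in (((285,185),.075),((285,173),.023)): print(back(p,uv,z))
E
```

```text
t 4.0 at [563.1 -50.4  61.4] psi 1.7 w 0.217 F [-0.1  0.8 -0.8] 
-> tr [ -0.1  51.3 -56.6] rot [-0.01 -0.05  0.04] n 1.8326878765021883
t 4.05 at [563.  -49.1  61.1] psi 1.8 w 0.219 F [ 0.   0.3 -1.9] 
-> tr [ -0.   51.1 -58. ] rot [-0.01 -0.03  0.04] n 1.852583517973874
[[105, 163, 219], [104, 163, 220], [103, 162, 219], [105, 163, 220], [105, 163, 220], [104, 160, 216], [93, 133, 183], [80, 86, 106], [101, 98, 103], [180, 172, 173], [236, 228, 227], [255, 250, 248], [255, 255, 253], [255, 255, 254], [255, 255, 254], [255, 255, 254], [255, 252, 251], [226, 217, 216], [125, 118, 122], [84, 81, 87], [84, 80, 87], [104, 98, 103], [172, 164, 164], [232, 223, 221], [255, 246, 244], [255, 250, 249], [255, 252, 251], [255, 252, 251], [255, 252, 251], [255, 253, 251], [255, 253, 251]]
[[ 0.51795583 -0.05014276  0.075     ]]
[[ 0.51779295 -0.04998658  0.023     ]]
```

>>> {"api": "servo_tool", "payload": {
  "targets": [
    {"translation": [0, 0, -30], "delta_rot": [0, 0, 0], "hand": 0.1},
    {"translation": [0, 0, -58], "delta_rot": [0, 0, 0], "hand": 0.1},
    {"translation": [0, 10, -58], "delta_rot": [0, 0, 0], "hand": 0.1},
    {"translation": [0, 25, -58], "delta_rot": [0, 0, 0], "hand": 0.1},
    {"translation": [0, 37, -58], "delta_rot": [0, 0, 0], "hand": 0.1},
    {"translation": [0, 43, -58], "delta_rot": [0, 0, 0], "hand": 0.1},
    {"translation": [0, 46, -58], "delta_rot": [0, 0, 0], "hand": 0.1},
    {"translation": [0, 48, -58], "delta_rot": [0, 0, 0], "hand": 0.1},
    {"translation": [0, 50, -58], "delta_rot": [0, 0, 0], "hand": 0.1},
    {"translation": [0, 51, -58], "delta_rot": [0, 0, 0], "hand": 0.1},
    {"translation": [0, 51, -58], "delta_rot": [0, 0, 0], "hand": 0.1}
  ]
}}

```text
t: 4.97
ee_pos: [0.5651, -0.107, 0.0103]
tool_rot: [-1.57, -0.027, 0.021]
force: [-0.7, -0.5, -1.9]
gripper_width: 0.22
```

```bash
python3 - <<'E'
from bench import robot
from h import *
go(robot,564.9,-107,9,1.9)
E
```

```text
t 4.97 at [ 565.1 -107.    10.3] psi 1.8 w 0.22 F [-0.7 -0.5 -1.9] 
-> tr [-0.2  1.3 -0. ] rot [-0.01 -0.03  0.04] n 0.0313059305462529
```

>>> {"api": "servo_tool", "payload": {
  "targets": [
    {"translation": [0, 0.7, 0], "delta_rot": [0, 0, 0], "hand": 0.1},
    {"translation": [0, 1.3, 0], "delta_rot": [0, 0, 0], "hand": 0.1},
    {"translation": [0, 1.3, 0], "delta_rot": [0, 0, 0], "hand": 0.1}
  ]
}}

```text
t: 5.22
ee_pos: [0.5654, -0.107, 0.0094]
tool_rot: [-1.57, -0.027, 0.021]
force: [0.3, -0.2, 3.0]
gripper_width: 0.218
```

>>> {"api": "servo_tool", "payload": {
  "targets": [
    {"translation": [0, 0.7, 0], "delta_rot": [0, 0, 0], "hand": 0.2},
    {"translation": [0, 0.7, 0], "delta_rot": [0, 0, 0], "hand": 0.24},
    {"translation": [0, 0.3, 0], "delta_rot": [0, 0, 0], "hand": 0.3},
    {"translation": [0, 0, 0], "delta_rot": [0, 0, 0], "hand": 0.36},
    {"translation": [0, 0, 0], "delta_rot": [0, 0, 0], "hand": 0.38},
    {"translation": [0, 0, 0], "delta_rot": [0, 0, 0], "hand": 0.38},
    {"translation": [0, -15, 0], "delta_rot": [0, 0, 0], "hand": 0.38},
    {"translation": [0, -45, 0], "delta_rot": [0, 0, 0], "hand": 0.4},
    {"translation": [0, -85, 0], "delta_rot": [0, 0, 0], "hand": 0.45},
    {"translation": [0, -95, 0], "delta_rot": [0, 0, 0], "hand": 0.5},
    {"translation": [0, -95, 0], "delta_rot": [0, 0, 0], "hand": 0.5}
  ]
}}

```text
t: 6.13
ee_pos: [0.567, -0.1076, 0.1077]
tool_rot: [-1.571, -0.031, 0.017]
force: [0.5, -0.0, 0.6]
gripper_width: 0.499
```

```bash
python3 - <<'E'
from bench import robot
from h import *
go(robot,467.5,241.5,105,-32)
w=robot.get_image("wrist")
cv2.imwrite("pics/w3.png",w["pixels"][:,:,::-1])
go(robot,467.5,241.5,105,-32)
E
```

```text
t 6.13 at [ 567.  -107.6  107.7] psi 1.8 w 0.499 F [ 0.5 -0.   0.6] 
-> tr [-88.7   1.6 352. ] rot [-0.02  6.75  0.1 ] n 8.705447018546023
t 6.18 at [ 565.9 -107.3  105.7] psi 1.8 w 0.496 F [ 0.1  1.  -0.5] 
-> tr [-8.760e+01  1.000e-01  3.517e+02] rot [-0.02  6.75  0.08] n 8.691830122260892
```

View pics/w3.png

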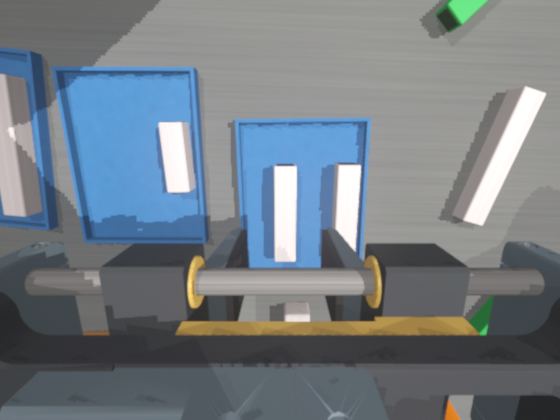

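The 90 tube lies at (285,213) beside its sample at (346,200), with the ends level and the two parallel. Next is the 60.

>>> {"api": "servo_tool", "payload": {
  "targets": [
    {"translation": [-8, 0, 30], "delta_rot": [0, 0.6, 0], "hand": 0.5},
    {"translation": [-87, 0, 352], "delta_rot": [0, 6.75, 0.1], "hand": 0.6},
    {"translation": [-87, 0, 352], "delta_rot": [0, 6.75, 0.1], "hand": 0.6},
    {"translation": [-87, 0, 352], "delta_rot": [0, 6.75, 0.1], "hand": 0.6},
    {"translation": [-87, 0, 352], "delta_rot": [0, 6.75, 0.1], "hand": 0.6},
    {"translation": [-87, 0, 352], "delta_rot": [0, 6.75, 0.1], "hand": 0.6},
    {"translation": [-87, 0, 352], "delta_rot": [0, 6.75, 0.1], "hand": 0.6},
    {"translation": [-87, 0, 352], "delta_rot": [0, 6.75, 0.1], "hand": 0.6},
    {"translation": [-87, 0, 352], "delta_rot": [0, 6.75, 0.1], "hand": 0.6},
    {"translation": [-87, 0, 352], "delta_rot": [0, 6.75, 0.1], "hand": 0.6},
    {"translation": [-87, 0, 352], "delta_rot": [0, 6.75, 0.1], "hand": 0.6},
    {"translation": [-87, 0, 352], "delta_rot": [0, 6.75, 0.1], "hand": 0.6}
  ]
}}

```text
t: 7.18
ee_pos: [0.4673, 0.2417, 0.1039]
tool_rot: [-1.526, 0.439, -0.433]
force: [-1.1, -1.2, -0.2]
gripper_width: 0.598
```

```bash
python3 - <<'E'
from bench import robot
from h import *
w=robot.get_image("wrist")
cv2.imwrite("pics/w4.png",w["pixels"][:,:,::-1])
go(robot,467.5,241.5,7,-32)
print(proj(w,[[.4675,.2415,.02]]))
E
```

```text
t 7.23 at [467.7 241.  104.1] psi -32.0 w 0.598 F [-0.  -0.1  0.8] 
-> tr [-0.1 97.1  0.3] rot [ 0.    0.01 -0.04] n 2.328791909334739
[[282.88549207 218.72071642]]
```

View pics/w4.png

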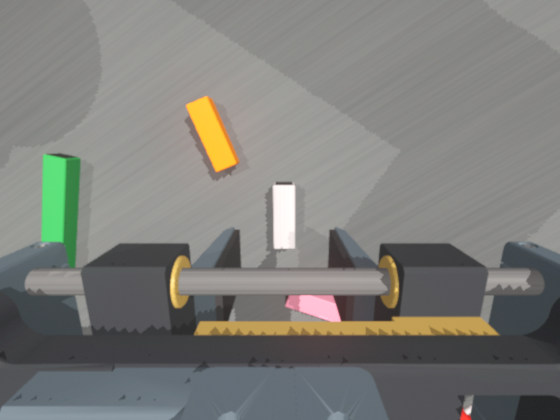

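The 60 tube is at (284,216), within 3 px of the prediction. Pink and orange are clear of the fingers.

>>> {"api": "servo_tool", "payload": {
  "targets": [
    {"translation": [0, 28, 0], "delta_rot": [0, 0, 0], "hand": 0.6},
    {"translation": [0, 56, 0], "delta_rot": [0, 0, 0], "hand": 0.55},
    {"translation": [0, 80, 0], "delta_rot": [0, 0, 0], "hand": 0.5},
    {"translation": [0, 92, 0], "delta_rot": [0, 0, 0], "hand": 0.45},
    {"translation": [0, 97, 0], "delta_rot": [0, 0, 0], "hand": 0.4},
    {"translation": [0, 97, 0], "delta_rot": [0, 0, 0], "hand": 0.35},
    {"translation": [0, 97, 0], "delta_rot": [0, 0, 0], "hand": 0.3},
    {"translation": [0, 97, 0], "delta_rot": [0, 0, 0], "hand": 0.1},
    {"translation": [0, 97, 0], "delta_rot": [0, 0, 0], "hand": 0.1},
    {"translation": [0, 97, 0], "delta_rot": [0, 0, 0], "hand": 0.1},
    {"translation": [0, 97, 0], "delta_rot": [0, 0, 0], "hand": 0.1}
  ]
}}

```text
t: 8.15
ee_pos: [0.4682, 0.2414, 0.0083]
tool_rot: [-1.524, 0.438, -0.435]
force: [-0.1, -3.6, 9.4]
gripper_width: 0.212
```

```bash
python3 - <<'E'
from bench import robot
from h import *
go(robot,520,-260,75,3)
E
```

```text
t 8.15 at [468.2 241.4   8.3] psi -32.0 w 0.212 F [-0.1 -3.6  9.4] 
-> tr [ 309.2  -68.  -397.9] rot [-0.02 -6.99 -0.02] n 12.194022833379433
```

>>> {"api": "servo_tool", "payload": {
  "targets": [
    {"translation": [0, -15, 0], "delta_rot": [0, 0, 0], "hand": 0.1},
    {"translation": [0, -45, -10], "delta_rot": [0, 0, 0], "hand": 0.1},
    {"translation": [20, -68, -35], "delta_rot": [0, -0.5, 0], "hand": 0.1},
    {"translation": [309, -68, -398], "delta_rot": [0, -7, 0], "hand": 0.1},
    {"translation": [309, -68, -398], "delta_rot": [0, -7, 0], "hand": 0.1},
    {"translation": [309, -68, -398], "delta_rot": [0, -7, 0], "hand": 0.1},
    {"translation": [309, -68, -398], "delta_rot": [0, -7, 0], "hand": 0.1},
    {"translation": [309, -68, -398], "delta_rot": [0, -7, 0], "hand": 0.1},
    {"translation": [309, -68, -398], "delta_rot": [0, -7, 0], "hand": 0.1},
    {"translation": [309, -68, -398], "delta_rot": [0, -7, 0], "hand": 0.1},
    {"translation": [309, -68, -398], "delta_rot": [0, -7, 0], "hand": 0.1},
    {"translation": [309, -68, -398], "delta_rot": [0, -7, 0], "hand": 0.1}
  ]
}}

```text
t: 9.15
ee_pos: [0.5071, -0.1483, 0.0761]
tool_rot: [-1.568, -0.042, 0.042]
force: [1.8, 0.3, -1.5]
gripper_width: 0.217
```

```bash
python3 - <<'E'
from bench import robot
from h import *
go(robot,518,-204,65,3)
E
```

```text
t 9.15 at [ 507.1 -148.3   76.1] psi 3.0 w 0.217 F [ 1.8  0.3 -1.5] 
-> tr [  8.   11.  -56.2] rot [-0.02  0.01 -0.  ] n 1.3867703460591698
```

>>> {"api": "servo_tool", "payload": {
  "targets": [
    {"translation": [3, 4, -41], "delta_rot": [0, 0, 0], "hand": 0.1},
    {"translation": [6, 8, -80], "delta_rot": [0, 0, 0], "hand": 0.1},
    {"translation": [7, 12, -106], "delta_rot": [0, 0, 0], "hand": 0.1},
    {"translation": [7, 14, -112], "delta_rot": [0, 0, 0], "hand": 0.1},
    {"translation": [7, 14, -112], "delta_rot": [0, 0, 0], "hand": 0.1}
  ]
}}

```text
t: 9.57
ee_pos: [0.52, -0.2613, 0.0619]
tool_rot: [-1.569, -0.04, 0.04]
force: [0.1, 1.0, -1.1]
gripper_width: 0.218
```

```bash
python3 - <<'E'
from bench import robot
from h import *
w=robot.get_image("wrist")
cv2.imwrite("pics/w5.png",w["pixels"][:,:,::-1])
go(robot,520,-260.5,12,3)
for r in rects(w,white(w),0.023,200): print(*r)
# where would the tube's edges project
for c,z in (((.5175,-.2045),.023),((.520,-.260),.073)):
    a=np.radians(3);u=np.array([np.cos(a),np.sin(a)]);v=np.array([-u[1],u[0]])
    print(proj(w,[[*(np.array(c)+i*.03*u+j*.01*v),z] for i in(-1,1) for j in (-1,1)]).round(0).tolist())
E
```

```text
t 9.62 at [ 519.8 -259.9   62. ] psi 3.0 w 0.217 F [ 0.5 -0.  -0.9] 
-> tr [ 0.2 50.  -0.7] rot [-0.02 -0.   -0.  ] n 1.1984216051493937
[460.9 407.8] [676.1 -93.2  27.2  20.3   4.4]
[284.2 299.2] [ 575.6 -257.3   25.5    8.3  -87.2]
[468.8 314.4] [ 582.4 -106.6   37.7   20.9    1.9]
[438.2 281.4] [ 554.6 -134.8   34.7   19.1  -87.1]
[278.4 282.9] [ 561.  -261.8   61.6   19.1  -87.2]
[476.9 252.9] [ 528.5 -113.2   30.7   25.1  -88. ]
[284.3 234.5] [ 522.2 -260.    51.4   26.5    2.9]
[359.  217.5] [ 505.2 -205.7   40.4   23.2    3.2]
[214.3 190.5] [ 489.5 -311.4   40.8   11.8   -4.4]
[169.1 194.9] [ 501.4 -344.    93.6   25.5   -3.8]
[435.5 116.5] [ 444.4 -164.8  198.   146.2  -64. ]
[[347.0, 195.0], [374.0, 195.0], [343.0, 270.0], [368.0, 270.0]]
[[267.0, 211.0], [302.0, 211.0], [268.0, 306.0], [301.0, 306.0]]
```

View pics/w5.png

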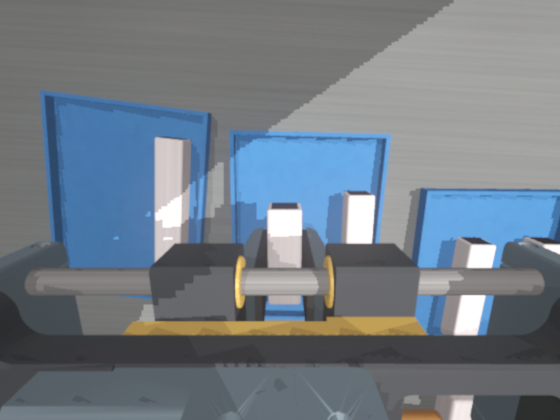

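>>> {"api": "servo_tool", "payload": {
  "targets": [
    {"translation": [0, 12, 0], "delta_rot": [0, 0, 0], "hand": 0.1},
    {"translation": [0, 27, 0], "delta_rot": [0, 0, 0], "hand": 0.1},
    {"translation": [0, 39, 0], "delta_rot": [0, 0, 0], "hand": 0.1},
    {"translation": [0, 45, 0], "delta_rot": [0, 0, 0], "hand": 0.1},
    {"translation": [0, 48, 0], "delta_rot": [0, 0, 0], "hand": 0.1},
    {"translation": [0, 49.5, 0], "delta_rot": [0, 0, 0], "hand": 0.1},
    {"translation": [0, 50.5, 0], "delta_rot": [0, 0, 0], "hand": 0.1},
    {"translation": [0, 50.5, 0], "delta_rot": [0, 0, 0], "hand": 0.1}
  ]
}}

```text
t: 10.28
ee_pos: [0.52, -0.2598, 0.0117]
tool_rot: [-1.568, -0.041, 0.041]
force: [-0.8, 0.4, -0.7]
gripper_width: 0.22
```

>>> {"api": "servo_tool", "payload": {
  "targets": [
    {"translation": [0, 0.6, 0], "delta_rot": [0, 0, 0], "hand": 0.1},
    {"translation": [0, 1, 0], "delta_rot": [0, 0, 0], "hand": 0.1},
    {"translation": [0, 1, 0], "delta_rot": [0, 0, 0], "hand": 0.1}
  ]
}}

```text
t: 10.53
ee_pos: [0.5203, -0.26, 0.0113]
tool_rot: [-1.569, -0.041, 0.04]
force: [-0.6, 2.1, 4.9]
gripper_width: 0.216
```

Contact. I'll release, rise and go over the 120.

>>> {"api": "servo_tool", "payload": {
  "targets": [
    {"translation": [0, 0.5, 0], "delta_rot": [0, 0, 0], "hand": 0.2},
    {"translation": [0, 0.5, 0], "delta_rot": [0, 0, 0], "hand": 0.24},
    {"translation": [0, 0.3, 0], "delta_rot": [0, 0, 0], "hand": 0.3},
    {"translation": [0, 0, 0], "delta_rot": [0, 0, 0], "hand": 0.36},
    {"translation": [0, 0, 0], "delta_rot": [0, 0, 0], "hand": 0.38},
    {"translation": [0, 0, 0], "delta_rot": [0, 0, 0], "hand": 0.38},
    {"translation": [0, -15, 0], "delta_rot": [0, 0, 0], "hand": 0.38},
    {"translation": [0, -45, 0], "delta_rot": [0, 0, 0], "hand": 0.4},
    {"translation": [0, -85, 0], "delta_rot": [0, 0, 0], "hand": 0.45},
    {"translation": [0, -95, 0], "delta_rot": [0, 0, 0], "hand": 0.5},
    {"translation": [0, -95, 0], "delta_rot": [0, 0, 0], "hand": 0.5}
  ]
}}

```text
t: 11.45
ee_pos: [0.5221, -0.2611, 0.1096]
tool_rot: [-1.572, -0.045, 0.037]
force: [-0.3, -0.6, -1.1]
gripper_width: 0.495
```

```bash
python3 - <<'E'
from bench import robot
from h import *
w=robot.get_image("wrist")
cv2.imwrite("pics/w6.png",w["pixels"][:,:,::-1])
go(robot,510,81.5,105,-14.2)
E
```

```text
t 11.5 at [ 521.1 -260.5  107.6] psi 3.0 w 0.498 F [-1.  -0.8 -0.4] 
-> tr [  6.8   2.6 342.1] rot [-0.01  3.44  0.04] n 8.206567213589738
```

View pics/w6.png

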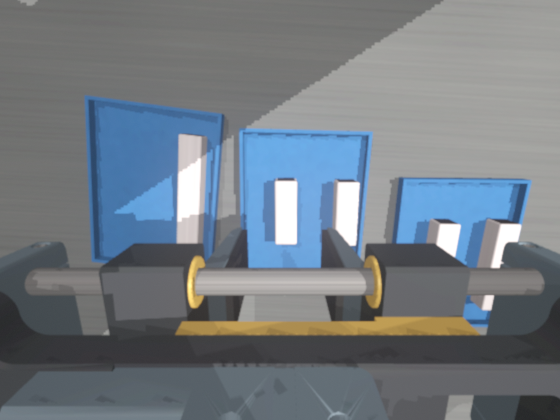

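The 60 tube lies at (286,212) beside its sample at (347,210), with the ends level.

>>> {"api": "servo_tool", "payload": {
  "targets": [
    {"translation": [0, 0, 30], "delta_rot": [0, 0.3, 0], "hand": 0.5},
    {"translation": [7, 2, 342], "delta_rot": [0, 3.4, 0], "hand": 0.6},
    {"translation": [7, 2, 342], "delta_rot": [0, 3.4, 0], "hand": 0.6},
    {"translation": [7, 2, 342], "delta_rot": [0, 3.4, 0], "hand": 0.6},
    {"translation": [7, 2, 342], "delta_rot": [0, 3.4, 0], "hand": 0.6},
    {"translation": [7, 2, 342], "delta_rot": [0, 3.4, 0], "hand": 0.6},
    {"translation": [7, 2, 342], "delta_rot": [0, 3.4, 0], "hand": 0.6},
    {"translation": [7, 2, 342], "delta_rot": [0, 3.4, 0], "hand": 0.6},
    {"translation": [7, 2, 342], "delta_rot": [0, 3.4, 0], "hand": 0.6},
    {"translation": [7, 2, 342], "delta_rot": [0, 3.4, 0], "hand": 0.6},
    {"translation": [7, 2, 342], "delta_rot": [0, 3.4, 0], "hand": 0.6},
    {"translation": [7, 2, 342], "delta_rot": [0, 3.4, 0], "hand": 0.6}
  ]
}}

```text
t: 12.5
ee_pos: [0.5096, 0.0809, 0.1045]
tool_rot: [-1.562, 0.191, -0.193]
force: [0.7, -0.0, -0.2]
gripper_width: 0.6
```

```bash
python3 - <<'E'
from bench import robot
from h import *
w=robot.get_image("wrist")
cv2.imwrite("pics/w7.png",w["pixels"][:,:,::-1])
go(robot,510,81.5,7,-14.2)
print(proj(w,[[.510,.0815,.02]]))
E
```

```text
t 12.55 at [509.8  80.5 104.8] psi -14.1 w 0.599 F [ 0.2 -0.3 -0.6] 
-> tr [-0.2 97.8  0.9] rot [-0.01  0.03  0.02] n 2.3455343181603436
[[283.55897999 217.69102751]]
```

View pics/w7.png

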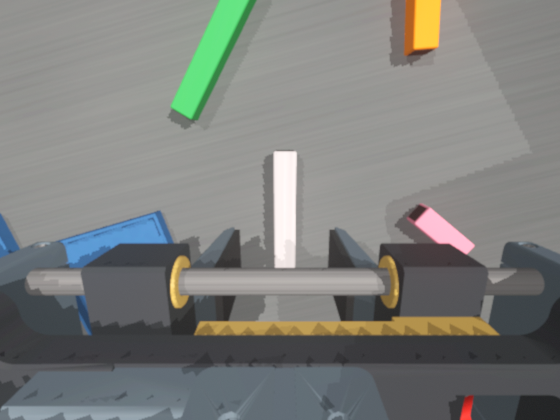

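The 120 tube is centred at u=285 and parallel, with the far end at v=152.

>>> {"api": "servo_tool", "payload": {
  "targets": [
    {"translation": [0, 28, 1], "delta_rot": [0, 0, 0], "hand": 0.6},
    {"translation": [0, 56, 1], "delta_rot": [0, 0, 0], "hand": 0.55},
    {"translation": [0, 80, 1], "delta_rot": [0, 0, 0], "hand": 0.5},
    {"translation": [0, 92, 1], "delta_rot": [0, 0, 0], "hand": 0.45},
    {"translation": [0, 97, 1], "delta_rot": [0, 0, 0], "hand": 0.4},
    {"translation": [0, 97, 1], "delta_rot": [0, 0, 0], "hand": 0.35},
    {"translation": [0, 97, 1], "delta_rot": [0, 0, 0], "hand": 0.3},
    {"translation": [0, 97, 1], "delta_rot": [0, 0, 0], "hand": 0.1},
    {"translation": [0, 97, 1], "delta_rot": [0, 0, 0], "hand": 0.1},
    {"translation": [0, 97, 1], "delta_rot": [0, 0, 0], "hand": 0.1},
    {"translation": [0, 97, 1], "delta_rot": [0, 0, 0], "hand": 0.1}
  ],
  "squeeze": 30
}}

```text
t: 13.47
ee_pos: [0.5111, 0.0815, 0.009]
tool_rot: [-1.562, 0.19, -0.195]
force: [-1.6, -2.6, 9.1]
gripper_width: 0.22
```

```bash
python3 - <<'E'
from bench import robot
from h import *
go(robot,509,-404,75,-3.8)
E
```

```text
t 13.47 at [511.1  81.5   9. ] psi -14.0 w 0.22 F [-1.6 -2.6  9.1] 
-> tr [ 116.   -66.1 -471.4] rot [-0.01 -2.05  0.04] n 11.750220101562363
```

>>> {"api": "servo_tool", "payload": {
  "targets": [
    {"translation": [0, -15, 0], "delta_rot": [0, 0, 0], "hand": 0.1},
    {"translation": [0, -45, 0], "delta_rot": [0, 0, 0], "hand": 0.1},
    {"translation": [5, -66, -25], "delta_rot": [0, -0.1, 0], "hand": 0.1},
    {"translation": [116, -66, -471], "delta_rot": [0, -2, 0], "hand": 0.1},
    {"translation": [116, -66, -471], "delta_rot": [0, -2, 0], "hand": 0.1},
    {"translation": [116, -66, -471], "delta_rot": [0, -2, 0], "hand": 0.1},
    {"translation": [116, -66, -471], "delta_rot": [0, -2, 0], "hand": 0.1},
    {"translation": [116, -66, -471], "delta_rot": [0, -2, 0], "hand": 0.1},
    {"translation": [116, -66, -471], "delta_rot": [0, -2, 0], "hand": 0.1},
    {"translation": [116, -66, -471], "delta_rot": [0, -2, 0], "hand": 0.1},
    {"translation": [116, -66, -471], "delta_rot": [0, -2, 0], "hand": 0.1},
    {"translation": [116, -66, -471], "delta_rot": [0, -2, 0], "hand": 0.1}
  ]
}}

```text
t: 14.47
ee_pos: [0.5089, -0.3164, 0.0756]
tool_rot: [-1.57, 0.052, -0.059]
force: [0.8, 0.5, -1.3]
gripper_width: 0.219
```

```bash
python3 - <<'E'
from bench import robot
from h import *
go(robot,509,-404,64,-3.8)
E
```

```text
t 14.47 at [ 508.9 -316.4   75.6] psi -4.0 w 0.219 F [ 0.8  0.5 -1.3] 
-> tr [  6.2  11.6 -87.4] rot [ 0.   -0.05  0.05] n 2.119756168212028
```

>>> {"api": "servo_tool", "payload": {
  "targets": [
    {"translation": [3, 4, -38], "delta_rot": [0, 0, 0], "hand": 0.1},
    {"translation": [5, 9, -72], "delta_rot": [0, 0, 0], "hand": 0.1},
    {"translation": [6, 11.5, -87], "delta_rot": [0, 0, 0], "hand": 0.1},
    {"translation": [6, 11.5, -87], "delta_rot": [0, 0, 0], "hand": 0.1},
    {"translation": [6, 11.5, -87], "delta_rot": [0, 0, 0], "hand": 0.1}
  ]
}}

```text
t: 14.88
ee_pos: [0.5085, -0.4036, 0.0641]
tool_rot: [-1.57, 0.053, -0.06]
force: [-0.2, 0.1, -1.8]
gripper_width: 0.218
```

```bash
python3 - <<'E'
from bench import robot
from h import *
w=robot.get_image("wrist")
cv2.imwrite("pics/w8.png",w["pixels"][:,:,::-1])
go(robot,509,-404,13,-3.8)
for c,z in (((.513,-.3485),.023),((.509,-.404),.075)):
    a=np.radians(-3.8);u=np.array([np.cos(a),np.sin(a)]);v=np.array([-u[1],u[0]])
    print(proj(w,[[*(np.array(c)+i*.06*u+j*.01*v),z] for i in(-1,1) for j in (-1,1)]).round(0).tolist())
E
```

```text
t 14.93 at [ 508.6 -402.7   64.2] psi -4.0 w 0.22 F [-0.4  0.5 -1.1] 
-> tr [ 0.3 51.2 -1.3] rot [-0.01 -0.05  0.05] n 1.2276741955305117
[[346.0, 153.0], [374.0, 153.0], [339.0, 303.0], [363.0, 303.0]]
[[262.0, 158.0], [299.0, 158.0], [267.0, 348.0], [298.0, 348.0]]
```

View pics/w8.png

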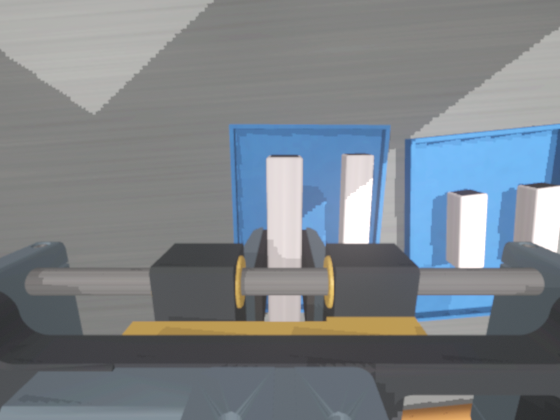

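>>> {"api": "servo_tool", "payload": {
  "targets": [
    {"translation": [1, 12, 0], "delta_rot": [0, 0, 0], "hand": 0.1},
    {"translation": [2, 27, 0], "delta_rot": [0, 0, 0], "hand": 0.1},
    {"translation": [2, 39, 0], "delta_rot": [0, 0, 0], "hand": 0.1},
    {"translation": [2, 46, 0], "delta_rot": [0, 0, 0], "hand": 0.1},
    {"translation": [2, 49, 0], "delta_rot": [0, 0, 0], "hand": 0.1},
    {"translation": [2, 51, 0], "delta_rot": [0, 0, 0], "hand": 0.1},
    {"translation": [2, 51.5, 0], "delta_rot": [0, 0, 0], "hand": 0.1},
    {"translation": [2, 52, 0], "delta_rot": [0, 0, 0], "hand": 0.1},
    {"translation": [2, 52, 0], "delta_rot": [0, 0, 0], "hand": 0.1}
  ]
}}

```text
t: 15.68
ee_pos: [0.511, -0.4031, 0.0125]
tool_rot: [-1.57, 0.052, -0.059]
force: [0.9, -0.1, -2.4]
gripper_width: 0.218
```

>>> {"api": "servo_tool", "payload": {
  "targets": [
    {"translation": [0, 0.6, 0], "delta_rot": [0, 0, 0], "hand": 0.1},
    {"translation": [0, 1, 0], "delta_rot": [0, 0, 0], "hand": 0.1},
    {"translation": [0, 1, 0], "delta_rot": [0, 0, 0], "hand": 0.1}
  ]
}}

```text
t: 15.93
ee_pos: [0.5112, -0.4033, 0.012]
tool_rot: [-1.571, 0.052, -0.06]
force: [-0.1, 0.2, 2.1]
gripper_width: 0.215
```

>>> {"api": "servo_tool", "payload": {
  "targets": [
    {"translation": [0, 0.5, 0], "delta_rot": [0, 0, 0], "hand": 0.2},
    {"translation": [0, 0.5, 0], "delta_rot": [0, 0, 0], "hand": 0.24},
    {"translation": [0, 0.3, 0], "delta_rot": [0, 0, 0], "hand": 0.3},
    {"translation": [0, 0, 0], "delta_rot": [0, 0, 0], "hand": 0.36},
    {"translation": [0, 0, 0], "delta_rot": [0, 0, 0], "hand": 0.38},
    {"translation": [0, 0, 0], "delta_rot": [0, 0, 0], "hand": 0.38},
    {"translation": [0, -15, 0], "delta_rot": [0, 0, 0], "hand": 0.38},
    {"translation": [0, -45, 0], "delta_rot": [0, 0, 0], "hand": 0.4},
    {"translation": [0, -85, 0], "delta_rot": [0, 0, 0], "hand": 0.45},
    {"translation": [0, -120, 0], "delta_rot": [0, 0, 0], "hand": 0.5},
    {"translation": [0, -140, 0], "delta_rot": [0, 0, 0], "hand": 0.5},
    {"translation": [0, -150, 0], "delta_rot": [0, 0, 0], "hand": 0.5}
  ]
}}

```text
t: 16.93
ee_pos: [0.5116, -0.4042, 0.1666]
tool_rot: [-1.574, 0.049, -0.063]
force: [0.4, -0.7, -0.4]
gripper_width: 0.499
```

```bash
python3 - <<'E'
from bench import robot
from h import *
go(robot,450,500,250,-3.8)
w=robot.get_image("wrist")
cv2.imwrite("pics/w9.png",w["pixels"][:,:,::-1])
w=robot.get_image("scene")
cv2.imwrite("pics/s9.png",w["pixels"][:,:,::-1])
go(robot,450,-750,250,-3.8)
E
```

```text
t 16.93 at [ 511.6 -404.2  166.6] psi -4.1 w 0.499 F [ 0.4 -0.7 -0.4] 
-> tr [-124.7  -87.5  897.3] rot [ 0.04 -0.05  0.1 ] n 21.82618908400966
t 17.03 at [ 511.1 -403.8  164.2] psi -4.1 w 0.503 F [ 0.2  0.  -1.4] 
-> tr [ -35.8  -85.3 -349.8] rot [ 0.03 -0.05  0.09] n 8.677689587760094
```

View pics/w9.png

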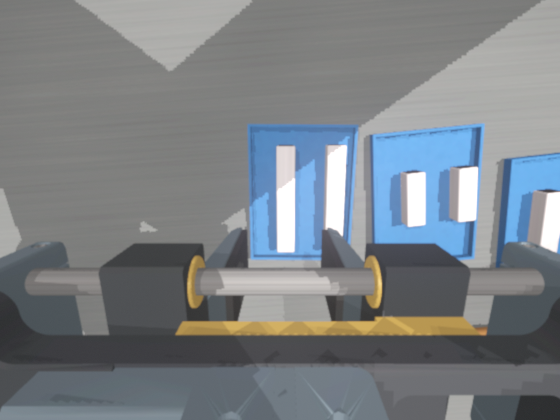

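View pics/s9.png

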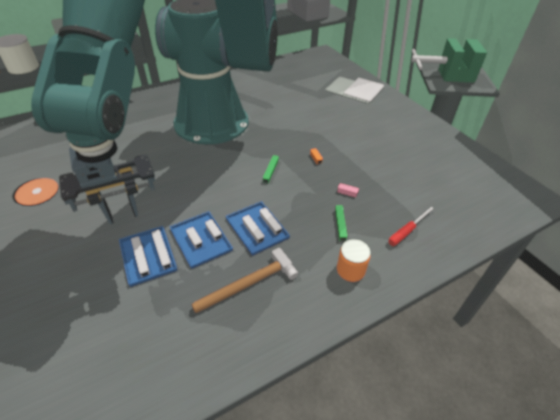

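All three look right. I'll move the arm aside for an unobstructed top view.

>>> {"api": "servo_tool", "payload": {
  "targets": [
    {"translation": [-5, -30, -20], "delta_rot": [0, 0, 0], "hand": 0.5},
    {"translation": [-36, -85, -300], "delta_rot": [0, 0, 0], "hand": 0.5},
    {"translation": [-36, -85, -300], "delta_rot": [0, 0, 0], "hand": 0.5},
    {"translation": [-36, -85, -300], "delta_rot": [0, 0, 0], "hand": 0.5},
    {"translation": [-36, -85, -300], "delta_rot": [0, 0, 0], "hand": 0.5},
    {"translation": [-36, -85, -300], "delta_rot": [0, 0, 0], "hand": 0.5},
    {"translation": [-36, -85, -300], "delta_rot": [0, 0, 0], "hand": 0.5},
    {"translation": [-36, -85, -300], "delta_rot": [0, 0, 0], "hand": 0.5},
    {"translation": [-36, -85, -300], "delta_rot": [0, 0, 0], "hand": 0.5},
    {"translation": [-36, -85, -300], "delta_rot": [0, 0, 0], "hand": 0.5},
    {"translation": [-36, -85, -300], "delta_rot": [0, 0, 0], "hand": 0.5}
  ]
}}

```text
t: 17.95
ee_pos: [0.453, -0.6992, 0.247]
tool_rot: [-1.57, 0.051, -0.06]
force: [-0.4, 1.2, -0.7]
gripper_width: 0.499
```

```bash
python3 - <<'E'
from bench import robot
from h import *
p=robot.get_image("top")
cv2.imwrite("pics/t9.png",p["pixels"][:,:,::-1])
for r in rects(p,white(p,hi=150),0.023,100): print(*r)
E
```

```text
[356.8 241.4] [ 516.9 -202.3   61.7   23.3    4. ]
[380.3 240.6] [ 518.9 -257.7   62.    23.9    2.9]
[440.9 244.4] [ 510.5 -400.6  122.    23.9   -3.9]
[417.9 243. ] [ 513.7 -346.2  122.    24.2   -3.8]
[292.4 222. ] [563.5 -49.9  91.4  22.    1.7]
[315.7 220.9] [ 566.6 -105.4   91.2   22.3    1.8]
[307.9 162.2] [710.7 -88.   90.2  27.7   2.7]
[131.9 144.8] [752.7 342.7  98.   10.3 -76.4]
[248.  117.8] [822.1  59.2  71.8  70.3   8.5]
[406.5  38. ] [1035.9 -316.3  839.5  206.6  -90. ]
[126.3   3. ] [1137.1  369.5  263.6   42.   -80.8]
```

View pics/t9.png

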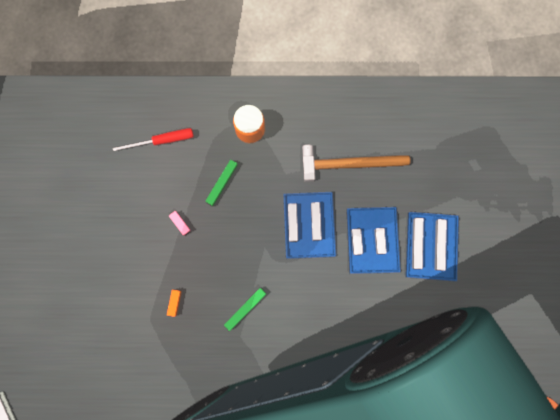

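The top view shows all six tubes in pairs at (292,222)/(316,221), (357,241)/(380,241) and (418,243)/(441,244). They are level within about 1 mm and parallel within about 1°, and the samples, tools, can and look-alikes haven't moved. I'll hand in the job.

```bash
python3 - <<'E'
from bench import robot
print(robot.close_job())
E
```

```text
the job is handed in; nothing more can be done
None
```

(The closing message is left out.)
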